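Set up the jar mill and run the spice jars

ROBOT

A 7-joint arm with a two-finger parallel gripper is mounted at the origin on the work surface. World frame = base frame: x ahead of the robot, y to its left, z up, the work surface at z = 0. Lengths are in mm, angles in rad, forces in N, time in s.
With the tool pointing down it reaches from about 400 to 900 mm from the base axis. Payload 5.6 kg.
Tool frame: the origin (TCP) lies midway between the tips of the shut fingers; the grasp point (between the pads) lies 19 mm behind it; z points along the fingers, y is the line along which they close (so a half turn about z gives the same grasp; the last joint's range is limited). The gripper opens to 92 mm and grips with 3 to 60 N. Pads are 20 mm wide; open, the fingers measure 128 mm over their backs; the gripper's body (75 mm by 189 mm) begins 69 mm behind the grasp point.
Start: joints at [1.287, 0.468, -0.012, 1.603, 0.006, 1.071, -0.056], TCP at [154.969, -631.264, 214.592] pointing down, gripper open.
Joint ranges: [-2.53, 2.53], [-0.31, 2.02], [-1.57, 1.55], [0.28, 2.44], [-1.29, 4.43], [0.15, 1.84], [-2.92, 2.92]. Speed limits (rad/s): [2.57, 2.57, 3.14, 3.14, 3.14, 3.14, 3.14].

INTERFACE

Orientations are given as a rotation vector (axis times angle).
In Python, from cell import robot, grip, kin, viewer gives the robot as it stands. Calls block until the motion is done:
- robot.movep(position, orientation): joint-space move of the TCP to a pose.
- robot.servo_line(position, feed=150, rotation=None): straight line of the TCP; rotation=None keeps the orientation; feed is the mean speed in mm/s.
- robot.goto_joints(angles): joint-space move.
- grip(opening, newtons=None): opening from 0.0 (shut) to 1.0 (fully open); newtons is the grip in N (None keeps the last); returns when the fingers have stopped.
- robot.hold(seconds).
- kin.ik(position, orientation): joint angles nearest the present ones, or None.
- robot.observe(): the state.
- viewer.read_camera(name): name is "side" or "top"; returns the picture (400x640x3 uint8, red, green, blue); there is no depth.
- viewer.camera_info(name): a dict with "camera_matrix" (3x3 intrinsics, pixels), "k1" (the pictures are not rectified: a ray, as slopes to the right and down, at radius r is drawn at 1 + k1 r^2 times it, then the intrinsics apply), "R" (3x3) and "t" (3): a world point X has camera coordinates R X + t. Camera axes: x right, y down, z forward; pixel columns grow to the right and rows downward; lengths in mm; the calibration is good to about 2 mm. A picture is of the moment at which its call begins. camera_info takes no time and is no camera call.
A pose or a line that the arm cannot do raises robot.IKError and nothing moves.
- robot.job_done(): hands the job in; it is judged then, once.
Trained networks look in the newest picture that a camera, given by its name, has taken for a name from the list of things; names that differ only in an ending like _2 or _b are one class to them, and where a whole thing is asked for, a point or a joint stands for the part that bears it (a point fixed in the world has none). Each returns a list of dicts, best first, with "confidence" (0 to 1); they miss things now and then, are a little off and sometimes report something else, mostly with a low value. They report only what shows in the picture. A call takes as long as a camera call. They do not tell look-alikes from the thing itself.
- viewer.silhouettes(name, camera): "mask" (400x640 bool, what is visible of it).
- viewer.pinpoint(name, camera): "at" ([x, y, z] in mm, in the coordinates of the camera as it stood for that picture, good to about 4 mm: a listed point, or the origin of a listed thing).
The state is a dict: "t": time; "joints": joint angles; "joint_velocities": joint speeds; "joint_torque": joint torques, N m; "tcp_pos": TCP position; "tcp_rot": TCP orientation; "contact_force": force on the tool from outside, world axes, zero at the start; "wrist_torque": the same for the moment, N m; "grip_width": opening from 0.0 (shut) to 1.0 (fully open); "grip_force": force on a finger pad.
Only numpy, scipy, OpenCV 4.12 (cv2) and the standard library are available. Lean on these libraries where they do the work, as an engineer would, in place of code of your own. Each camera call takes 0.05 s, during which the arm holds its last target. There are 200 camera calls.

TASK

Set up the spice mill and run the jars that are there: first turn the black counter knob anticlockwise back to its zero stop, then crank the three-spoke handwheel clockwise until the red pointer lines up with the green tab. Then run the jars one at a time, mildest first (white lid, then yellow, then red), pressing each one upright and centred on the round sprung pad until the pad is fully down, holding it there for about half a second, and in the end stand all the jars upright, wholly on the cork mat. Leave the knob and the setting as set, and do not disturb the salt cellar or the measuring cup.

Things in the scene. Friction and masses are not known exactly. Their poses are not given: they have to be found in the camera images.
- mill: the mill, a fixed grey deck 240 mm (x) by 350 mm (y) by 60 mm high, yaw varies. Origin: centre of its underside; -x side faces the robot. It carries the pad at (-50, -125) mm, the handwheel at (5, 25) mm, the counter knob at (-70, 140) mm, and the scale along its far edge at x = 99 mm.
- counter (a joint): angle of the counter knob, rad: 0 at its zero stop (red pin and red tick on the far side of its dial), growing clockwise seen from above, at most 2.8. It stays where it is left.
- counter_grip (a point): point on the axis of the counter knob at gripping height, 83 mm above the table: a black bar 50 mm long (along this point's x axis, whose +x end carries a white line), 14 mm wide, its top 12 mm above this point, its lower edge 14 mm below. Turns with the knob; z up.
- wheel (a joint): angle of the handwheel, rad, 0 to 7.5, growing clockwise seen from above (vertical axis). Each rad clockwise carries the red pointer 18 mm along the scale towards the mill's -y side. Stays where it is left; about 0.1 N m to turn.
- wheel_hub (a point): centre of the handwheel, on its axis at mid-height of spokes and rim, 106 mm above the table (46 mm above the deck). Turns with the wheel: one spoke lies along this point's +x axis, the others 120 degrees either side; z up. Spokes 12 mm wide, 14 mm high, free from 18 to 67 mm from the axis; round rim 14 mm thick, centre circle 74 mm from the axis; hub 36 mm across, its top 12 mm above this point.
- pointer_tip (a point): tip of the red pointer on the scale, driven by the handwheel only; its axes are those of the mill.
- mark: green tab, 4 mm wide and 22 mm high, fixed beyond the scale; origin at its foot, axes those of the mill. The pointer is set when pointer_tip has the same y as this tab in the mill's frame.
- pad (a joint): how far the sprung pad is pressed down, m: 0 up, 0.010 fully down (springs back; 5 N to start, 12 N to hold fully down, so a jar's own weight does not do it).
- pad_top (a point): centre of the top of the round rubber pad (82 mm across), 75 mm above the table when up; z up.
- jar_white: hexagonal glass spice jar with a white lid, loose, about 0.3 kg, heavy-bottomed. 56 mm across flats, 65 mm across corners, 78 mm tall: glass body up to 62 mm, then a round lid 48 mm across and 16 mm high. Origin: centre of its underside, z up. Its x axis points at a corner, so the flats face 30, 90, 150, 210, 270 and 330 degrees from x. May be absent.
- jar_yellow: hexagonal glass spice jar with a yellow lid, loose, about 0.3 kg, heavy-bottomed. 56 mm across flats, 65 mm across corners, 78 mm tall: glass body up to 62 mm, then a round lid 48 mm across and 16 mm high. Origin: centre of its underside, z up. Its x axis points at a corner, so the flats face 30, 90, 150, 210, 270 and 330 degrees from x. May be absent.
- jar_red: hexagonal glass spice jar with a red lid, loose, about 0.3 kg, heavy-bottomed. 56 mm across flats, 65 mm across corners, 78 mm tall: glass body up to 62 mm, then a round lid 48 mm across and 16 mm high. Origin: centre of its underside, z up. Its x axis points at a corner, so the flats face 30, 90, 150, 210, 270 and 330 degrees from x. May be absent.
- slate: dark slate tile on which the jars stand at first, 240 mm (x) by 210 mm (y), 3 mm thick, fixed; origin: centre of its underside.
- mat: cork mat for finished jars, 270 mm (x) by 170 mm (y), 4 mm thick, fixed; origin: centre of its underside.
- salt_cellar: black ceramic salt cellar, 86 mm across, 73 mm tall, loose bystander; origin: centre of its underside.
- cup: stainless measuring cup, 80 mm across, 70 mm tall, with a flat handle out to 129 mm along its x axis, loose bystander; origin: centre of its underside.
- oak_box: small hinged oak box, closed, 104 by 154 mm, 70 mm high, fixed bystander; origin: centre of its underside.
Things that resemble listed ones, but are neither listed nor needed, are in the scene too. Several things have the shape of the jar_white; the one meant has the colours described above. Of the things that look like the jar_yellow, the smaller one is meant.

How it is judged:
By the outcome, as a careful person would: the job done as asked, in the order asked, and still so for the second after the job is handed in, with the robot touching nothing.
Of jar_white, jar_yellow, jar_red only 2 to 3 are there at a start; the rules pass over those that are not, and their reading is None.
At some moment in a run one of jar_white, jar_yellow, jar_red may be knocked a few centimetres aside while the robot is not near it.
It also fails if it takes over 200 s, if anything falls off the work surface, if the arm or the gripper's body presses on something with over 40 N, if the wrist force passes 120 N, or if a joint passes its speed limit or range.

## Working session

There is one attempt and no reset: what is moved stays moved. The work goes in short steps, each a Python script; the robot and the scene stay as the last script left them, time stands still between calls to the robot, and variables do not carry over. Pictures are saved under pics/ and viewed, at most 14 in all, crops included, and the job is handed in when it is done.

```bash
ls; mkdir -p pics
cat > h.py <<'E'
import numpy as np, cv2
from scipy.spatial.transform import Rotation as Rn
from cell import robot, grip, kin, viewer
def snap(cam,fn=None):
    im=viewer.read_camera(cam)
    if fn: cv2.imwrite('pics/'+fn,cv2.cvtColor(im,cv2.COLOR_RGB2BGR))
    return im
def toworld(at,cam):
    c=viewer.camera_info(cam); return np.array(c['R']).T@(np.array(at)-np.array(c['t']))
def proj(X,cam):
    c=viewer.camera_info(cam); p=np.array(c['R'])@np.array(X,float)+np.array(c['t']); s=p[:2]/p[2]; s=s*(1+c['k1']*(s@s)); K=np.array(c['camera_matrix']); return (K@[s[0],s[1],1])[:2]
def unproj(uv,z,cam):
    c=viewer.camera_info(cam); K=np.array(c['camera_matrix']); d=(np.linalg.inv(K)@[uv[0],uv[1],1])[:2]; s=d.copy()
    for _ in range(20): s=d/(1+c['k1']*(s@s))
    R=np.array(c['R']); o=-R.T@np.array(c['t']); r=R.T@[s[0],s[1],1]; return o+r*(z-o[2])/r[2]
def find(n,cam,k=4):
    return [(round(d['confidence'],2),toworld(d['at'],cam).round(1),proj(toworld(d['at'],cam),cam).round(0)) for d in viewer.pinpoint(n,cam)[:k]]
E
python3 - <<'E'
from h import *
for c in ['top','side']:
    snap(c,c+'0.png'); i=viewer.camera_info(c); print(c,-np.array(i['R']).T@np.array(i['t']))
    for n in 'mill counter_grip wheel_hub pointer_tip mark pad_top jar_white jar_yellow jar_red slate mat salt_cellar cup oak_box'.split(): print(n,find(n,c))
print(robot.observe())
E
```

```text
pics
top [ 492.37469343 -108.98596977 1304.95394215]
mill [(0.9, array([537.6, -15.3,  -1.2]), array([303., 202.])), (0.33, array([788.5, 119.5,  -3. ]), array([261., 126.]))]
counter_grip [(0.68, array([459.8, 122.5,  83.6]), array([256., 227.]))]
wheel_hub [(0.59, array([540.3,  11.7, 103.8]), array([291., 200.]))]
pointer_tip []
mark []
pad_top [(0.93, array([ 488.8, -142.8,   73.7]), array([343., 217.]))]
jar_white [(0.69, array([ 3.389e+02, -9.700e+01, -3.000e-01]), array([328., 263.])), (0.66, array([ 288.7, -323.9,    0.6]), array([399., 278.])), (0.54, array([ 512.6, -304.5,    3.9]), array([392., 209.]))]
jar_yellow [(0.95, array([ 457.5, -555.6,    3.1]), array([471., 225.])), (0.8, array([ 541.3, -407.2,   -0.7]), array([423., 199.]))]
jar_red []
slate [(0.76, array([ 493.5, -354.1,    0.6]), array([407., 214.]))]
mat [(0.8, array([480.9, 358.3,  -1. ]), array([188., 221.]))]
salt_cellar [(0.92, array([797.6, -83.7,  -0.8]), array([323., 123.]))]
cup [(0.7, array([ 538.2, -405.7,    2.4]), array([423., 200.]))]
oak_box [(0.84, array([786.5, 120. ,  -7.2]), array([261., 127
[... 1659 characters left out ...]
 array([ 1.28700634,  0.46747303, -0.01159644,  1.60269394,  0.00599431,
        1.07139644, -0.05632124]), 'joint_velocities': array([ 0.00062558, -0.00107824,  0.00041776,  0.00042044,  0.00030966,
        0.00095997, -0.00067619]), 'joint_torque': array([-2.61519172e-04, -5.20407629e+01, -1.25671926e-02, -2.44052017e+01,
       -5.67955768e-02,  1.14455185e-02,  2.31519593e-06]), 'tcp_pos': array([ 154.96626744, -631.2713834 ,  214.61238461]), 'tcp_rot': array([ 3.11880140e+00,  3.77156985e-01, -3.92687629e-05]), 'contact_force': array([0.36234111, 0.83139726, 1.02301107]), 'wrist_torque': array([ 0.00555078, -0.01761483,  0.00132827]), 'grip_force': 0.0, 'grip_width': 1.0018115987848724}
```

View pics/top0.png

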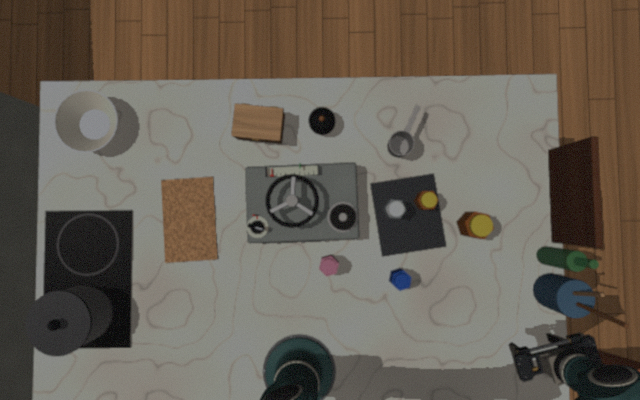

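View pics/side0.png

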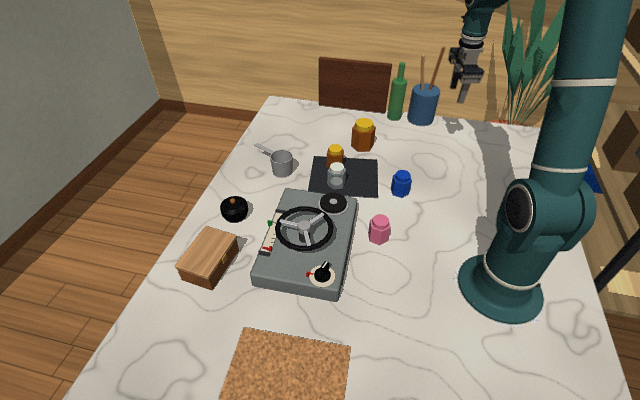

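Run:
```python
import cv2,numpy as np
a=cv2.imread('pics/top0.png')
c1=cv2.resize(a[170:290,320:480],None,fx=5,fy=5,interpolation=cv2.INTER_CUBIC); cv2.imwrite('pics/cr1.png',c1)
c2=cv2.resize(a[145:255,230:370],None,fx=5,fy=5,interpolation=cv2.INTER_CUBIC); cv2.imwrite('pics/cr2.png',c2)
```

```text
(no output)
```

View pics/cr1.png

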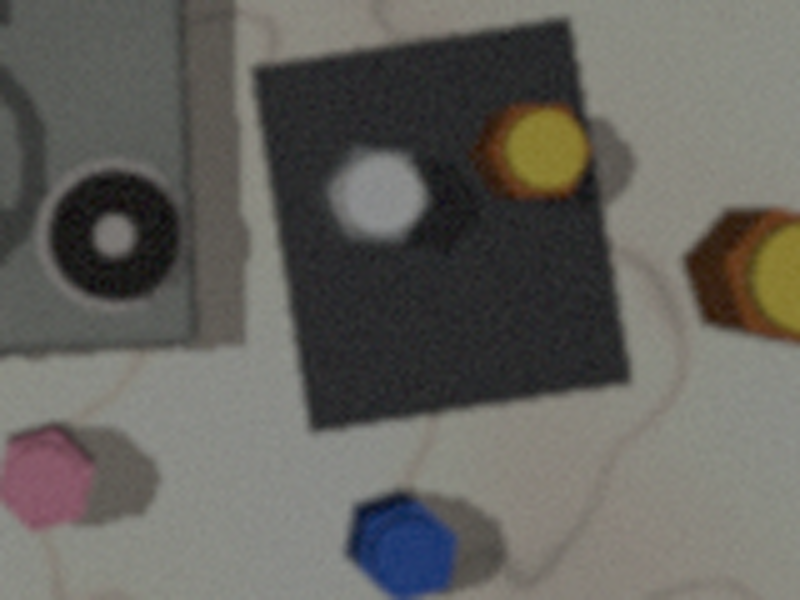

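View pics/cr2.png

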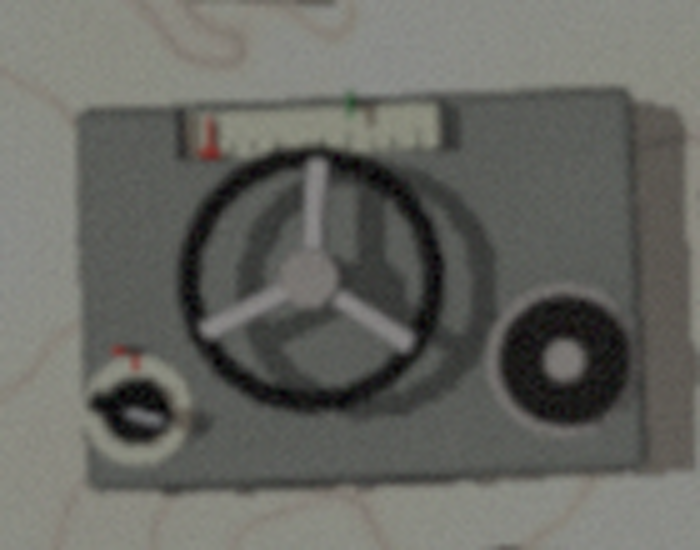

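Identification:
- **Jars:** the white-lid glass jar on the slate is at top (396,209). The jar_yellow candidates are (428,200), small and on the slate, and (478,225), larger. The small one fits; the enlarged crop confirms it.
- **Look-alikes:** the pink (330,265) and blue (400,279) jars are not wanted. No red jar shows in either view.
- **Mill settings:** the knob's white line points right, so it is roughly 1.8 rad clockwise of zero. The pointer is at y≈73 and the green tab at y≈-12.

Next I refine the mill pose.

```bash
cat >> h.py <<'E'
def avg(cam,n=6):
    return np.mean([viewer.read_camera(cam).astype(float) for _ in range(n)],0)
def colour(im,kind,box):
    x0,y0,x1,y1=box; s=im[y0:y1,x0:x1]; r,g,b=s[...,0],s[...,1],s[...,2]
    w=np.clip((r-np.maximum(g,b)) if kind=='red' else (g-np.maximum(r,b)),0,None); w[w<0.35*w.max()]=0
    n,l,st,c=cv2.connectedComponentsWithStats((w>0).astype(np.uint8)); out=[]
    for i in range(1,n):
        m=(l==i)*w; ys,xs=np.nonzero(m); ww=m[ys,xs]
        out.append((round(ww.sum()),round((xs*ww).sum()/ww.sum()+x0,2),round((ys*ww).sum()/ww.sum()+y0,2),st[i][2:4].tolist()))
    return sorted(out)[::-1][:3]
E
python3 - <<'E'
from h import *
from scipy.optimize import least_squares
loc={'counter_grip':(-70,140),'wheel_hub':(5,25),'pad_top':(-50,-125),'mill':(0,0)}
P={}
for cam in ['top','side']:
    for k in range(5):
        viewer.read_camera(cam)
        for n in loc:
            r=viewer.pinpoint(n,cam)
            if r:
                w=toworld(r[0]['at'],cam)
                P.setdefault((cam,n),[]).append(w)
        if k<3:
          for n in ['jar_white','jar_yellow','jar_red','mark','pointer_tip','mat']:
            if n in('mark','pointer_tip','jar_red','mat') : print(cam,n,find(n,cam,2))
for k,v in P.items(): print(k,np.median(v,0).round(1),np.std(v,0).round(1))
for cams in (['top'],['side'],['top','side']):
    L=[];W=[]
    for (c,n),v in P.items():
        if c in cams: L.append(loc[n]);W.append(np.median(v,0)[:2])
    L=np.array(L,float);W=np.array(W)
    f=lambda p:(L@np.array([[np.cos(p[2]),np.sin(p[2])],[-np.sin(p[2]),np.cos(p[2])]])+p[:2]-W).ravel()
    s=least_squares(f,[537,-15,0],loss='soft_l1',f_scale=3); print(cams,s.x.round(4),f(s.x).round(1))
it=avg('top'); np.save('top.npy',it)
i2=avg('side'); np.save('side.npy',i2)
print('top green',colour(it,'green',(260,155,330,180)),'red',colour(it,'red',(260,155,330,180)))
print('side green',colour(i2,'green',(255,210,290,262)),'red',colour(i2,'red',(255,225,290,262)))
g=np.vstack([cv2.resize(it[155:185,255:335].astype(np.uint8),None,fx=9,fy=9,interpolation=cv2.INTER_CUBIC),cv2.resize(i2[210:265,245:325].astype(np.uint8),None,fx=9,fy=9,interpolation=cv2.INTER_CUBIC)[:320]])
cv2.imwrite('pics/cr3.png',g[...,::-1])
E
```

```text
top jar_red []
top mark []
top pointer_tip []
top mat [(0.91, array([ 4.821e+02,  3.555e+02, -1.000e-01]), array([189., 221.]))]
top jar_red [(0.33, array([ 7.153e+02, -3.285e+02,  2.000e-01]), array([398., 146.]))]
top mark []
top pointer_tip []
top mat [(0.94, array([486.3, 354.7,  -1.2]), array([189., 219.]))]
top jar_red []
top mark []
top pointer_tip []
top mat [(0.65, array([4.857e+02, 3.551e+02, 4.000e-01]), array([189., 219.]))]
side jar_red []
side mark [(0.69, array([461.6, 124.5,  81.3]), array([321., 271.])), (0.64, array([ 535.6, -407.7,    2.7]), array([335., 164.]))]
side pointer_tip [(0.59, array([640.3,  76.5,  66.9]), array([262., 247.])), (0.25, array([791.6, -76.7,  -2.4]), array([236., 216.]))]
side mat []
side jar_red [(0.71, array([ 534.7, -409.2,    3.7]), array([336., 164.]))]
side mark [(0.57, array([647.9,  -9.2,  55.7]), array([270., 227.]))]
side pointer_tip [(0.49, array([637.7,  72.6,  64.7]), array([264., 247.]))]
side mat [(0.85, array([490.1, 353.3,  -2.5]), array([286., 371.])), (0.71, array([ 490.7, -354.2,   -3.6]), array([344., 176.]))]
side jar_
[... 618 characters left out ...]
5 1.3]
('side', 'pad_top') [ 489.9 -145.6   75.3] [1.5 0.3 0.8]
('side', 'mill') [534.6 -15.1  -4.2] [0.4 2.9 0.8]
['top'] [ 5.357051e+02 -1.412810e+01  3.200000e-02] [ 0.6 -1.2 -0.9 -2.3  0.7  2.8 -0.5  0.9]
['side'] [ 5.367373e+02 -1.713320e+01  2.350000e-02] [ 0.3 -1.5 -2.4  1.3 -0.2  2.3  2.1 -2. ]
['top', 'side'] [ 5.361693e+02 -1.565210e+01  2.750000e-02] [ 1.7 -2.4 -0.3 -3.9  0.6  1.5 -0.  -0.6 -0.8 -0.3 -3.   2.8 -0.3  3.6
  1.6 -0.5]
top green [(198, np.float64(299.5), np.float64(165.41), [2, 6])] red [(906, np.float64(271.51), np.float64(173.73), [4, 8])]
side green [(1234, np.float64(269.28), np.float64(222.3), [7, 7])] red [(3223, np.float64(267.37), np.float64(247.95), [10, 6])]
```

View pics/cr3.png

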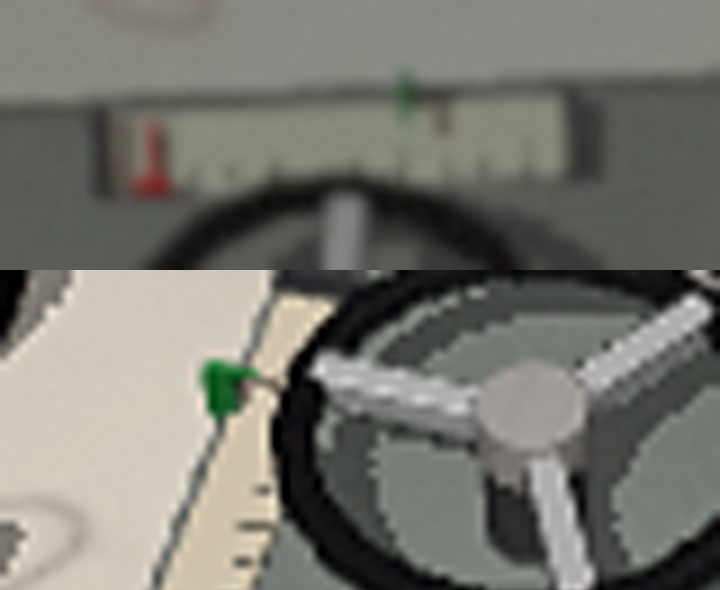

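Run:
```python
from h import *
c=[unproj((230+u/5,145+v/5),60,'top')[:2] for u,v in [(78,110),(625,90),(640,470),(90,488)]]
print(np.round(c,1),'centre',np.mean(c,0).round(1))
c=np.array(c); 
for a,b in ((0,1),(3,2)): d=c[b]-c[a]; print('yaw',np.arctan2(d[0],-d[1]),np.linalg.norm(d))
for a,b in ((3,0),(2,1)): d=c[b]-c[a]; print('yaw',np.arctan2(d[1],d[0]),np.linalg.norm(d))
print('pad',unproj((230+565/5,145+360/5),75,'top'),'hub',unproj((230+308/5,145+278/5),118,'top'),'dial',unproj((230+137/5,145+410/5),64,'top'))
print('mark top',unproj((299.5,165.4),71,'top'),'ptr',unproj((271.5,173),66,'top'))
print('mark side',unproj((269.3,222.3),75,'side'),'ptr',unproj((267.4,247.95),66,'side'))
y=.0275;R=np.array([[np.cos(y),-np.sin(y)],[np.sin(y),np.cos(y)]])
for p in [(-70,140),(5,25),(-50,-125),(99,0)]: print(p,(R@p+[536.2,-15.7]).round(1))
# spoke angles (world) from crop pts at z 113, about hub
h=unproj((230+308/5,145+278/5),113,'top')
for u,v in [(317,160),(203,333),(413,346)]:
    d=unproj((230+u/5,145+v/5),113,'top')-h; print(np.degrees(np.arctan2(d[1],d[0])),np.linalg.norm(d))
# knob line direction
a,b=[unproj((230+u/5,145+v/5),95,'top') for u,v in [(92,402),(180,424)]]; d=b-a; print('knob ang',np.degrees(np.arctan2(d[1],d[0])))
for nm,z,k in (('jar_white',0,3),('jar_yellow',0,2)): print(nm,find(nm,'top',k),find(nm,'side',k))
```

```text
[[ 647.3  157.4]
 [ 655.3 -184. ]
 [ 419.6 -189.6]
 [ 412.4  150.5]] centre [533.7 -16.4]
yaw 0.02342829285964185 341.4172755367432
yaw 0.02123993599577265 340.16690408840617
yaw 0.029337579633364617 235.0984416614751
yaw 0.02401373546890584 235.83878329472424
pad [ 487.95071321 -143.89348421   75.        ] hub [538.4036241    8.77494178 118.        ] dial [460.22898339 120.44990836  64.        ]
mark top [648.76210253 -11.84867847  71.        ] ptr [626.85835808  75.65974376  66.        ]
mark side [649.10851547  -9.90782236  75.        ] ptr [626.28177215  74.47924849  66.        ]
(-70, 140) [462.4 122.3]
(5, 25) [540.5   9.4]
(-50, -125) [ 489.7 -142. ]
(99, 0) [635.2 -13. ]
-4.812166342872935 70.58737352510877
116.98987868287466 70.35181410637328
-123.54887341817734 74.4527049935661
knob ang -104.63428736821326
jar_white [(0.79, array([ 291.2, -323.2,   -0.7]), array([399., 278.])), (0.76, array([ 512.9, -306.4,    3. ]), array([393., 209.])), (0.58, array([340.6, -95.1,  -1.8]), array([328., 263.]))] [(0.93, array([ 513.8, -307.3,    1.3]), array([335., 183.])), (0.57, array([ 291.7, -316.5,   -1.8]), array([399., 192.])), (0.47, array([ 718.4, -327.1,   -1.9]), array([282., 171.]))]
jar_yellow [(0.73, array([ 5.405e+02, -4.027e+02, -3.000e-01]), array([422., 200.])), (0.62, array([ 460. , -555.7,   -1.5]), array([470., 224.]))] [(0.92, array([ 456.8, -554.2,   -3.6]), array([362., 145.])), (0.59, array([ 536.4, -406.2,    1.9]), array([335., 164.]))]
```

```bash
cat >> h.py <<'E'
def rv(th):  # tool down, closing axis y at world angle th (deg)
    t=np.radians(th); y=np.array([np.cos(t),np.sin(t),0]); z=np.array([0,0,-1.]); x=np.cross(y,z)
    return Rn.from_matrix(np.c_[x,y,z]).as_rotvec()
def st():
    o=robot.observe(); print('t',round(o['t'],1),'tcp',o['tcp_pos'].round(1),'F',o['contact_force'].round(1),'M',o['wrist_torque'].round(2),'gw',round(o['grip_width'],3),'gf',round(o['grip_force'],1),'j7',round(o['joints'][6],2)); return o
MILL=np.array([535.6,-16.0]); YAW=0.025
def mw(x,y):
    c,s=np.cos(YAW),np.sin(YAW); return np.array([c*x-s*y,s*x+c*y])+MILL
E
python3 - <<'E'
from h import *
k=mw(-70,140); print(k, mw(5,25), mw(-50,-125))
for th in (-194.6,-104.6,-14.6,40,91.4,165.4,220,271.4):
    j=kin.ik([*k,68],rv(th)); print(th,None if j is None else np.round(j,2))
robot.servo_line([154,-631,320])
robot.movep([*k,200],rv(-14.6)); grip(0.5,20); st()
robot.servo_line([*k,66],feed=80); st()
grip(0,20); o=st()
E
```

```text
[462.12223843 122.20643456] [539.97350268   9.11717489] [ 488.74029868 -142.21080933]
-194.6 [ 0.64  0.93 -1.33  2.07  1.07  1.1   1.66]
-104.6 [ 0.19  0.5  -0.63  2.09  0.46  0.69 -2.56]
-14.6 [ 0.52  0.72 -1.09  2.07  0.85  0.89 -1.32]
40 [ 0.54  0.75 -1.13  2.07  0.89  0.92 -0.4 ]
91.4 [ 0.56  0.77 -1.15  2.07  0.91  0.94  0.48]
165.4 [ 0.64  0.93 -1.33  2.07  1.07  1.1   1.66]
220 [-0.87  0.47  0.66  2.16 -0.47  0.66 -2.32]
271.4 [ 0.21  0.5  -0.65  2.09  0.47  0.69 -2.3 ]
t 10.6 tcp [462.1 122.2 200. ] F [ 0.3 -1.  -0.4] M [-0.05 -0.13 -0.  ] gw 0.5 gf 0.0 j7 -0.94
t 12.4 tcp [462.4 122.2  66.4] F [-0.1 -0.1 -0.4] M [ 0.01 -0.1   0.05] gw 0.499 gf 0.0 j7 -1.14
t 12.6 tcp [461.7 122.4  66.2] F [-3.5 -0.3  4.2] M [ 0.11  0.72 -0.02] gw 0.44 gf 20.0 j7 -1.14
```

Run:
```python
from h import *
grip(0.55,20); k=mw(-70,140); robot.servo_line([*k,200]); st()
i2=np.load('side.npy'); it=np.load('top.npy')
a=cv2.resize(i2[250:295,295:350].astype(np.uint8),None,fx=7,fy=7,interpolation=cv2.INTER_CUBIC)
b=cv2.resize(it[207:252,235:290].astype(np.uint8),None,fx=7,fy=7,interpolation=cv2.INTER_CUBIC)
cv2.imwrite('pics/cr4.png',np.hstack([a,b])[...,::-1])
print([proj([*k,z],'side').round(1) for z in (60,83,95)],[proj([*k,z],'top').round(1) for z in (60,83,95)])
```

```text
t 14.0 tcp [461.6 121.8 199.2] F [ 1.  -0.2 -0. ] M [-0.04 -0.01  0.04] gw 0.55 gf 0.0 j7 -0.94
[array([321.3, 275.4]), array([321.4, 270.2]), array([321.4, 267.4])] [array([257.1, 226.4]), array([255.7, 226.6]), array([254.9, 226.7])]
```

View pics/cr4.png

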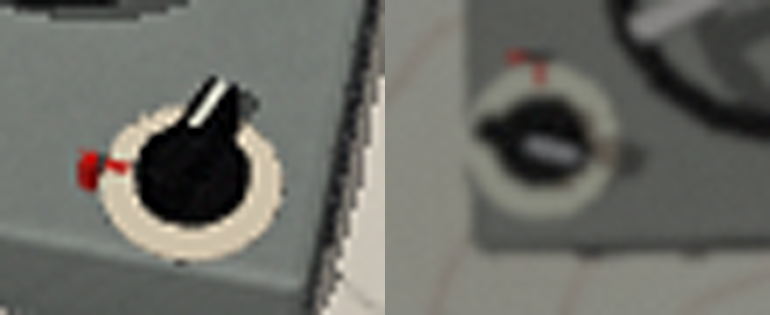

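Run:
```python
from h import *
k=mw(-70,140)
robot.movep([*k,200],rv(-14.6)); grip(0.5,20)
robot.servo_line([*k,72.5],feed=80); st()
grip(0,20); o=st()
if o['grip_width']<0.25:
    th=-14.6
    for i in range(16):
        th+=7.5; robot.movep([*k,72.5],rv(th)); o=st()
        if th>75 and abs(o['wrist_torque'][2])>0.8: break
    print('end th',th)
```

```text
t 16.3 tcp [462.5 122.3  72.9] F [0.6 0.2 0.6] M [-0.12 -0.1  -0.02] gw 0.498 gf 0.0 j7 -1.13
t 16.9 tcp [461.6 122.2  72.5] F [-3.   0.1  3.8] M [-0.12  0.62 -0.01] gw 0.151 gf 20.0 j7 -1.13
t 17.1 tcp [461.4 122.2  72.5] F [-4.1 -0.1  5.2] M [-0.13  0.77  0.01] gw 0.151 gf 20.0 j7 -1.02
t 17.4 tcp [461.3 122.2  72.5] F [-3.9 -0.3  5.2] M [-0.19  0.85  0.04] gw 0.153 gf 20.0 j7 -0.91
t 17.6 tcp [461.1 122.2  72.5] F [-5.  -0.4  6.1] M [-0.13  0.92  0.08] gw 0.146 gf 20.0 j7 -0.8
t 17.9 tcp [461.  122.2  72.5] F [-5.3 -0.9  6.8] M [-0.21  1.03  0.04] gw 0.152 gf 20.0 j7 -0.69
t 18.1 tcp [460.8 122.1  72.5] F [-6.1 -1.6  6.9] M [-0.23  1.11  0.04] gw 0.148 gf 20.0 j7 -0.58
t 18.4 tcp [460.7 122.   72.5] F [-5.1 -1.7  6.8] M [-0.32  1.21  0.  ] gw 0.151 gf 20.0 j7 -0.47
t 18.6 tcp [460.6 122.   72.5] F [-5.8 -1.2  8.7] M [-0.33  1.32  0.02] gw 0.149 gf 20.0 j7 -0.36
t 18.9 tcp [460.5 121.9  72.5] F [-6.5 -1.8  7.8] M [-0.4   1.37  0.03] gw 0.152 gf 20.0 j7 -0.25
t 19.1 tcp [460.5 121.8  72.5] F [-7.2 -2.5 10.3] M [-0.52  1.44  0.07] gw 0.151 gf 20.0 j7 -0.14
t 19.4 tcp [460.4 121.7  72.5] F [-6.7 -3.1  9.4] M [-0.56  1.46 -0.05] gw 0.151 gf 20.0 j7 -0.03
t 19.6 tcp [460.3 121.5  72.5] F [-6.7 -3.8 10.6] M [-0.7   1.42  0.01] gw 0.15 gf 20.0 j7 0.09
t 19.9 tcp [460.3 121.4  72.5] F [-6.2 -3.7 10.9] M [-0.73  1.48  0.03] gw 0.15 gf 20.0 j7 0.2
t 20.1 tcp [460.3 121.3  72.5] F [-7.7 -3.5 10.4] M [-0.85  1.53  0.03] gw 0.15 gf 20.0 j7 0.32
t 20.4 tcp [460.2 121.1  72.5] F [-8.  -4.4 10.3] M [-0.9   1.5  -0.01] gw 0.155 gf 20.0 j7 0.43
t 20.6 tcp [460.6 121.1  72.4] F [-5.9 -3.5  8.7] M [-0.81  1.34 -0.51] gw 0.165 gf 20.8 j7 0.55
t 20.9 tcp [461.4 121.2  72.4] F [-4.3 -2.9  6.8] M [-0.65  0.82 -0.63] gw 0.189 gf 23.0 j7 0.66
end th 105.4
```

```bash
sed -i 's/^MILL=.*/MILL=np.array([534.2,-16.5]); YAW=0.025/' h.py
cat >> h.py <<'E'
def pol(a,r=42): return mw(5,25)+r*np.array([np.cos(np.radians(a)),np.sin(np.radians(a))])
def wheelview(n=6):
    it=avg('top',n); i2=avg('side',n); np.save('top.npy',it); np.save('side.npy',i2)
    print('green',colour(it,'green',(260,155,330,180)),colour(i2,'green',(255,205,290,240)))
    print('red',colour(it,'red',(260,160,330,180)),colour(i2,'red',(255,215,300,262)))
E
python3 - <<'E'
from h import *
grip(0.4); o=st(); p=o['tcp_pos']; robot.servo_line([p[0],p[1],220],feed=200)
robot.movep([*pol(57),220],rv(40)); grip(0); 
robot.servo_line([*pol(57),125],feed=150); robot.servo_line([*pol(57),88],feed=60); o=st(); 
mx=0
for a in range(47,-211,-10):
    robot.servo_line([*pol(a),88],feed=80); f=robot.observe()['contact_force']; mx=max(mx,np.hypot(*f[:2]))
    if np.linalg.norm(f)>35: print('stop',a); break
o=st(); print(a,mx)
robot.servo_line([*pol(a+8),88],feed=60); robot.servo_line([*pol(a+8),220],feed=200)
robot.movep([300,-330,300],rv(40)); st()
wheelview(4); cv2.imwrite('pics/w1.png',cv2.resize(np.load('top.npy')[150:250,235:365].astype(np.uint8),None,fx=6,fy=6,interpolation=cv2.INTER_CUBIC)[...,::-1])
E
```

```text
t 21.4 tcp [462.2 122.3  72.5] F [1.1 0.  0.5] M [ 0.05 -0.17 -0.02] gw 0.403 gf 0.0 j7 0.66
t 25.2 tcp [561.6  44.1  88.1] F [0.2 0.5 0.3] M [ 0.03 -0.12 -0.01] gw 0.005 gf 0.0 j7 -0.06
t 31.7 tcp [500.   25.4  88. ] F [-1.2  0.5 -0.2] M [-0.07 -0.11 -0.03] gw 0.008 gf 0.0 j7 -0.07
-203 1.6095554853356384
t 34.3 tcp [ 300.6 -329.1  299.6] F [0.3 0.  0.1] M [ 0.   -0.13 -0.  ] gw 0.006 gf 0.0 j7 1.38
green [(208, np.float64(299.48), np.float64(165.45), [2, 6])] [(1240, np.float64(269.29), np.float64(222.31), [7, 7])]
red [(606, np.float64(294.75), np.float64(171.46), [3, 7])] [(1131, np.float64(272.1), np.float64(228.37), [5, 2])]
```

View pics/w1.png

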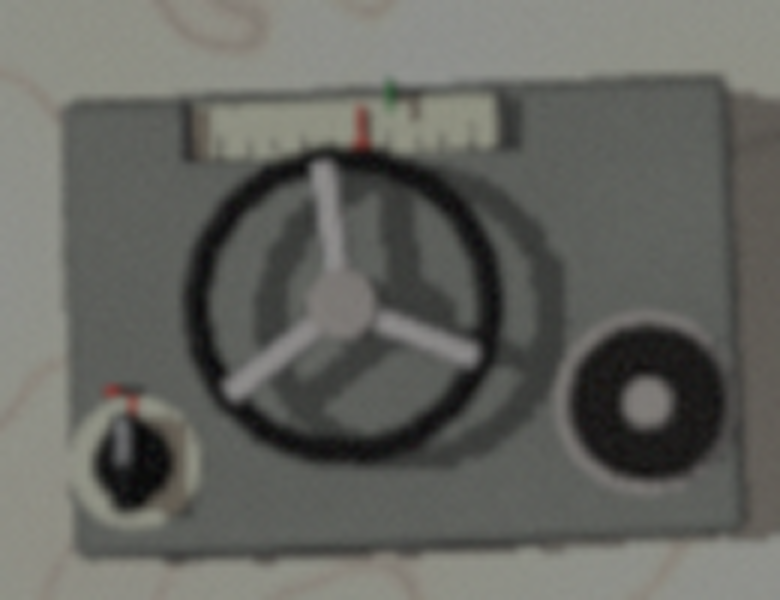

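```bash
cat >> h.py <<'E'
def my(p): 
    d=p[:2]-MILL; return -np.sin(YAW)*d[0]+np.cos(YAW)*d[1]
def err():
    it=avg('top',5); np.save('top.npy',it); i2=avg('side',5); np.save('side.npy',i2)
    g=colour(it,'green',(290,155,310,172))[0]; r=colour(it,'red',(280,160,315,180))[0]
    e=my(unproj(r[1:3],65,'top'))-my(unproj(g[1:3],71,'top')); print('top err',e,r,g); 
    print('side',colour(i2,'green',(255,205,290,240)),colour(i2,'red',(255,210,300,235))); return e
E
python3 - <<'E'
from h import *
e=err(); D=np.degrees(e/18); print('deg',D)
D-=5; a0=-203
robot.movep([*pol(a0+8),220],rv(40)); robot.servo_line([*pol(a0+8),88],feed=120); robot.servo_line([*pol(a0),88],feed=50)
n=5
for i in range(1,n+1):
    d=D*i/n; robot.servo_line([*pol(a0-d),88],feed=50,rotation=rv(40-d))
st(); print('a',a0-D,'th',40-D)
robot.servo_line([*pol(a0-D+8),88],feed=60); robot.servo_line([*pol(a0-D+8),220],feed=200)
robot.movep([300,-330,300],rv(40))
e=err(); print(np.degrees(e/18))
E
```

```text
top err 15.814269583855005 (629, np.float64(294.76), np.float64(171.59), [3, 8]) (208, np.float64(299.5), np.float64(165.41), [2, 6])
side [(1244, np.float64(269.29), np.float64(222.31), [7, 7])] [(1138, np.float64(272.09), np.float64(228.36), [5, 2])]
deg 50.3383835131667
t 39.8 tcp [523.1  47.6  88. ] F [-0.1  0.1 -0.7] M [-0.02  0.01 -0.  ] gw 0.005 gf 0.2 j7 -0.88
a -248.3383835131667 th -5.338383513166697
top err 1.2565483960693724 (692, np.float64(299.54), np.float64(173.28), [4, 7]) (154, np.float64(299.51), np.float64(164.77), [2, 5])
side [(1212, np.float64(269.25), np.float64(222.27), [7, 7])] [(998, np.float64(273.36), np.float64(224.73), [4, 3])]
3.999717769372667
```

Run:
```python
from h import *
for z in (68,71,74): print(z,'side mark',my(unproj((269.27,222.29),z,'side')))
for px in ((267.4,247.95),(272.09,228.36),(273.36,224.73)):
  for z in (63,66): print(px,z,'side ptr',my(unproj(px,z,'side')))
for px,n in (((299.5,165.41),'mark71'),): print(n,my(unproj(px,71,'top')))
for px in ((271.51,173.73),(294.76,171.59),(299.54,173.28)): print('top ptr',my(unproj(px,65,'top')))
it=np.load('top.npy');i2=np.load('side.npy')
a=cv2.resize(it[158:182,280:320].astype(np.uint8),None,fx=10,fy=10,interpolation=cv2.INTER_NEAREST)
b=cv2.resize(i2[212:236,255:295].astype(np.uint8),None,fx=10,fy=10,interpolation=cv2.INTER_NEAREST)
cv2.imwrite('pics/w2.png',np.hstack([a,b])[...,::-1])
```

```text
68 side mark -2.3043155292115856
71 side mark 0.2684759960364027
74 side mark 2.8412675212845078
(267.4, 247.95) 63 side ptr 86.41409725116692
(267.4, 247.95) 66 side ptr 88.64901444106334
(272.09, 228.36) 63 side ptr 14.455390849091224
(272.09, 228.36) 66 side ptr 16.95172016169915
(273.36, 224.73) 63 side ptr 0.08074183839772653
(273.36, 224.73) 66 side ptr 2.6292914826236564
mark71 1.7871639844614728
top ptr 89.99959341324382
top ptr 17.601433568316477
top ptr 2.9455922494916082
```

View pics/w2.png

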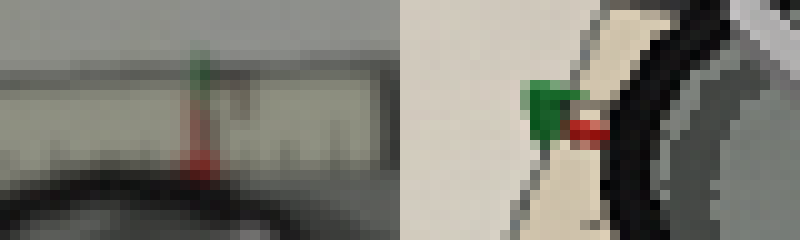

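Run:
```python
from h import *
a0,t0=-248.338,-5.338; D=4.0
robot.movep([*pol(a0+8),220],rv(t0)); robot.servo_line([*pol(a0+8),88],feed=120); robot.servo_line([*pol(a0),88],feed=40)
robot.servo_line([*pol(a0-D),88],feed=20,rotation=rv(t0-D)); st()
robot.servo_line([*pol(a0-D+8),88],feed=60); robot.servo_line([*pol(a0-D+8),220],feed=200)
robot.movep([300,-330,300],rv(40))
e=err(); print(np.degrees(e/18))
for n in ('jar_white','jar_yellow','jar_red'):
  for k in range(2):
    for c in ('top','side'): viewer.read_camera(c); print(n,c,find(n,c))
it=np.load('top.npy'); cv2.imwrite('pics/j1.png',cv2.resize(it[175:240,365:465].astype(np.uint8),None,fx=7,fy=7,interpolation=cv2.INTER_CUBIC)[...,::-1])
```

```text
t 46.4 tcp [525.7  48.7  88. ] F [-0.9 -0.8  1.3] M [-0.08  0.14 -0.05] gw 0.007 gf 0.5 j7 -0.93
top err 0.8447130815599859 (797, np.float64(299.68), np.float64(173.26), [4, 6]) (162, np.float64(299.52), np.float64(164.83), [2, 5])
side [(1215, np.float64(269.26), np.float64(222.25), [7, 7])] [(919, np.float64(273.38), np.float64(224.41), [4, 2])]
2.6888052484931824
jar_white top [(0.66, array([ 291.2, -322.9,   -0.7]), array([399., 278.])), (0.6, array([ 511.1, -308. ,    2.1]), array([393., 209.])), (0.6, array([ 3.379e+02, -9.750e+01, -1.000e-01]), array([329., 264.]))]
jar_white side [(0.83, array([ 512.9, -304.6,   -1.5]), array([335., 184.])), (0.83, array([ 288.6, -322.5,   -3.5]), array([400., 191.])), (0.79, array([ 3.331e+02, -9.600e+01,  2.000e-01]), array([379., 237.]))]
jar_white top [(0.78, array([ 511. , -305.4,    3.9]), array([392., 209.])), (0.75, array([335. , -92.9,  -1.6]), array([327., 265.])), (0.71, array([ 289.6, -324.1,   -1.1]), array([399., 278.]))]
jar_white side [(0.85, array([335.8, -95.7,   1.8]), array([378., 237.])), (0.78, array([ 289.7, -319.8,   -2.8]), array([400., 191.]))]
jar_yellow top [(0.78, array([ 538.1, -403.1,   -1. ]), array([422., 201.])), (0.77, array([ 460.1, -555.9,   -0.8]), array([470., 224.]))]
jar_yellow side [(0.86, array([ 533.4, -406.8,    1.5]), array([336., 164.]))]
jar_yellow top [(0.88, array([ 460.7, -555.6,    1.2]), array([470., 224.])), (0.8, array([ 538. , -406.4,   -1.1]), array([423., 201.]))]
jar_yellow side [(0.77, array([ 534.1, -405.8,    5.1]), array([336., 164.])), (0.65, array([ 456.2, -553.9,   -1.1]), array([363., 145.]))]
jar_red top []
jar_red side []
jar_red top []
jar_red side [(0.32, array([544. ,   4.7, 103.8]), array([303., 226.]))]
```

View pics/j1.png

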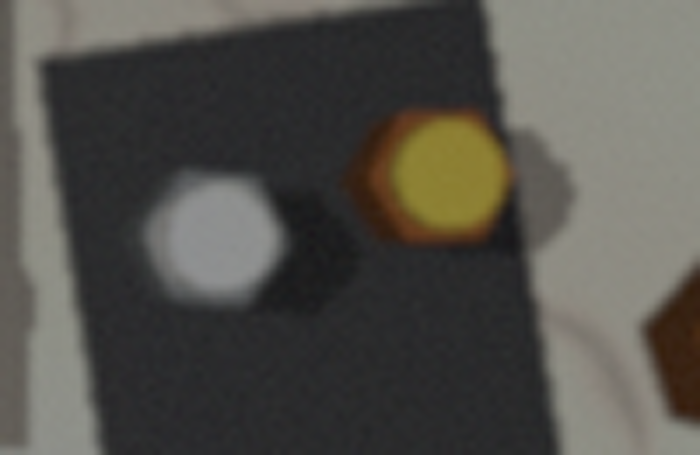

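```bash
cat >> h.py <<'E'
PAD=np.array([488.3,-143.4])
def pick(x,y,th,base=3):
    robot.movep([x,y,200],rv(th)); grip(1.0,45)
    robot.servo_line([x,y,100],feed=200); robot.servo_line([x,y,base+19],feed=80); st()
    grip(0,45); o=st(); assert .5<o['grip_width']<.72
    robot.servo_line([x,y,base+60],feed=80); robot.servo_line([x,y,230],feed=250)
def press(th,dx=(0,0)):
    p=PAD+np.array(dx)
    robot.movep([*p,230],rv(th)); robot.servo_line([*p,112],feed=150); robot.hold(.3); f0=st()['contact_force'][2]
    robot.servo_line([*p,96],feed=40)
    for z in np.arange(95,76,-1):
        robot.servo_line([*p,z],feed=15); o=robot.observe(); f=o['contact_force'][2]-f0; print(z,round(o['tcp_pos'][2],1),round(f,1),end=' | ')
        if f>27: break
    robot.hold(.8); st()
def lift(th,dx=(0,0)):
    p=PAD+np.array(dx); robot.servo_line([*p,112],feed=60); robot.servo_line([*p,230],feed=200)
def place(x,y,th):
    robot.movep([x,y,230],rv(th)); robot.servo_line([x,y,60],feed=200); robot.servo_line([x,y,24.0],feed=40); st()
    grip(0.95); robot.servo_line([x,y,120],feed=100); robot.servo_line([x,y,230],feed=250)
E
python3 - <<'E'
from h import *
print(unproj((396.4,209),81,'top'),unproj((428.9,199.7),81,'top'))
for p in ([512,-306,22],[488,-143,90],[546,355,23],[426,355,23],[537,-405,22]):
  for t in (0,180): j=kin.ik(p,rv(t)); print(p,t,None if j is None else np.round(j,2))
E
```

```text
[ 510.35566013 -306.28870033   81.        ] [ 537.42857254 -405.32411533   81.        ]
[512, -306, 22] 0 [ 0.97  0.76 -0.67  1.82  0.64  0.79 -0.03]
[512, -306, 22] 180 [ 1.3   1.16 -1.29  1.8   1.21  1.23  2.77]
[488, -143, 90] 0 [ 0.9   0.58 -0.85  2.    0.6   0.83 -0.3 ]
[488, -143, 90] 180 [ 1.17  0.97 -1.38  1.99  1.06  1.19  2.49]
[546, 355, 23] 0 [-0.16  0.83 -0.68  1.68  0.65  0.87 -1.11]
[546, 355, 23] 180 [ 0.14  1.25 -1.34  1.66  1.26  1.33  1.7 ]
[426, 355, 23] 0 [-0.24  0.7  -0.68  1.92  0.64  0.74 -1.29]
[426, 355, 23] 180 [ 0.12  1.16 -1.34  1.9   1.24  1.24  1.47]
[537, -405, 22] 0 [ 1.04  0.85 -0.66  1.62  0.63  0.89  0.14]
[537, -405, 22] 180 [-0.16  1.24  1.33  1.71 -1.26  1.3  -1.68]
```

Run:
```python
from h import *
pick(511,-306,-3); st(); press(-3)
im=snap('side'); i2=snap('top'); a=im[150:260,270:410]; b=i2[180:260,300:390]
cv2.imwrite('pics/p1.png',np.hstack([cv2.resize(a,(440,346)),cv2.resize(b,(360,346))])[...,::-1])
```

```text
t 55.0 tcp [ 511.4 -306.1   22.5] F [-0.3 -0.3  0. ] M [-0.08 -0.08 -0.01] gw 0.999 gf 0.0 j7 -0.08
t 55.7 tcp [ 511.3 -306.    22.2] F [ 0.7 -0.   0.6] M [ 0.02 -0.2  -0.01] gw 0.608 gf 44.4 j7 -0.08
t 57.1 tcp [ 509.8 -305.8  228.3] F [ 0.2  0.  -4.6] M [-0.08 -0.09 -0.01] gw 0.612 gf 44.4 j7 0.09
t 59.1 tcp [ 488.6 -143.6  112.6] F [-0.6  0.6 -2.6] M [-0.04 -0.11  0.01] gw 0.613 gf 44.4 j7 -0.28
95 95.1 -0.7 | 94 94.1 0.0 | 93 93.3 4.3 | 92 92.2 4.0 | 91 91.1 5.6 | 90 90.1 5.1 | 89 89.1 6.0 | 88 88.1 8.1 | 87 87.1 8.0 | 86 86.2 7.8 | 85 85.3 9.3 | 84 84.3 9.1 | 83 84.0 16.4 | 82 84.0 26.1 | 81 83.9 36.4 | t 64.2 tcp [ 488.6 -143.5   83.9] F [-8.1  0.6 34. ] M [ 0.16  2.23 -0.01] gw 0.609 gf 44.4 j7 -0.32
```

View pics/p1.png

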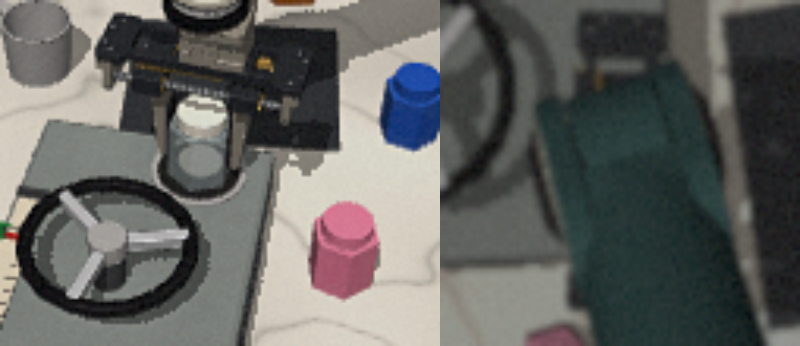

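White jar is fully down on the pad (hard stop at 84 mm, 10 mm travel), upright and centred in the side view, and was held for over 0.8 s. Next I place it on the mat and re-measure yellow.

Run:
```python
from h import *
lift(-3); place(546,355,0); robot.movep([350,-60,350],rv(0)); st()
for k in range(2):
  for c in ('top','side'):
    viewer.read_camera(c)
    for n in ('jar_yellow','jar_white','jar_red'): print(c,n,find(n,c))
im=snap('top','t2.png')
```

```text
t 69.6 tcp [546.1 355.2  24.3] F [-0.2 -0.2 -3.1] M [-0.02 -0.08 -0.  ] gw 0.61 gf 44.4 j7 -1.19
t 73.6 tcp [350.3 -59.6 349.8] F [ 0.3  0.4 -0.5] M [-0.07 -0.09  0.05] gw 0.949 gf 0.0 j7 0.27
top jar_yellow [(0.93, array([ 536. , -406.6,    0.7]), array([423., 201.])), (0.79, array([ 4.606e+02, -5.569e+02, -3.000e-01]), array([471., 224.]))]
top jar_white [(0.93, array([546.2, 356.1,   6.1]), array([188., 201.])), (0.83, array([ 289.5, -321.9,    2.1]), array([399., 278.])), (0.5, array([ 3.387e+02, -9.770e+01,  1.000e-01]), array([329., 263.]))]
top jar_red []
side jar_yellow [(0.8, array([ 459.2, -555.7,   -2.7]), array([362., 145.])), (0.64, array([ 534.1, -405.6,    5.8]), array([336., 164.]))]
side jar_white [(0.76, array([335.5, -93.3,   2.2]), array([378., 237.])), (0.67, array([ 289.1, -319.2,   -0.5]), array([400., 191.])), (0.65, array([543.8, 355.1,   1.7]), array([263., 365.]))]
side jar_red [(0.33, array([535. , -16.8,  -1.2]), array([308., 245.]))]
top jar_yellow [(0.88, array([ 5.370e+02, -4.048e+02, -5.000e-01]), array([423., 201.]))]
top jar_white [(0.96, array([545. , 356.6,   3. ]), array([188., 201.])), (0.75, array([340.5, -98.5,  -2.9]), array([329., 263.])), (0.64, array([ 293.5, -322.5,   -0.5]), array([399., 277.]))]
top jar_red [(0.72, array([484.7, 355.1,  -0.5]), array([189., 220.])), (0.19, array([ 492.9, -358.9,    2. ]), array([409., 215.]))]
side jar_yellow [(0.92, array([ 457.1, -553.1,   -2.4]), array([362., 145.])), (0.79, array([ 534.1, -408.1,    2.6]), array([336., 164.]))]
side jar_white [(0.84, array([547.7, 358.1,   1.5]), array([261., 366.])), (0.79, array([ 291.8, -318.3,   -2.9]), array([399., 192.])), (0.74, array([335.5, -96.6,   1.6]), array([378., 236.]))]
side jar_red []
```

View pics/t2.png

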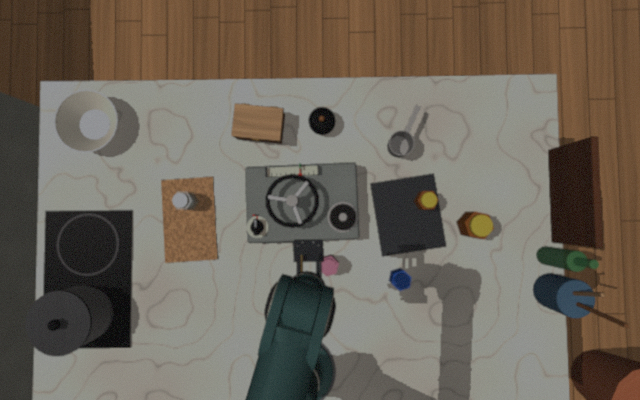

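White stands upright on the mat at (181,200), and the small yellow jar is unmoved at (428,200). Now yellow.

Run:
```python
from h import *
pick(536.5,-405.7,0); st(); press(0)
lift(0); place(426,355,0); robot.movep([350,-60,350],rv(0)); st()
for k in range(2):
  for c in ('top','side'):
    viewer.read_camera(c)
    for n in ('jar_yellow','jar_white','mat'): print(c,n,find(n,c,3))
print(err())
a=snap('top')[160:275,150:370]; b=snap('side')[160:400,200:400]
cv2.imwrite('pics/f1.png',np.hstack([cv2.resize(a,(460,240)),cv2.resize(b,(200,240))])[...,::-1])
```

```text
t 78.1 tcp [ 536.9 -405.9   22.6] F [0.1 0.4 0.3] M [-0.08 -0.1  -0.02] gw 1.001 gf 0.0 j7 0.21
t 78.7 tcp [ 536.9 -405.8   22.2] F [ 1.  -0.7  0.7] M [-0.18 -0.28 -0.01] gw 0.608 gf 44.9 j7 0.21
t 80.2 tcp [ 535.4 -405.4  228.1] F [-0.1  0.2 -3.1] M [-0.08 -0.07  0.02] gw 0.606 gf 44.9 j7 0.32
t 82.5 tcp [ 488.6 -143.6  112.6] F [-0.6  0.7 -2.1] M [-0.05 -0.07  0.02] gw 0.602 gf 44.9 j7 -0.16
95 95.1 -1.7 | 94 94.2 0.8 | 93 93.3 4.4 | 92 92.1 4.6 | 91 91.1 5.6 | 90 90.1 6.0 | 89 89.1 6.5 | 88 88.1 7.4 | 87 87.2 8.2 | 86 86.3 8.4 | 85 85.3 9.4 | 84 84.4 10.5 | 83 84.1 16.2 | 82 84.0 25.4 | 81 84.0 36.0 | t 87.6 tcp [ 488.6 -143.5   84. ] F [-8.5 -0.1 33.1] M [0.37 2.27 0.01] gw 0.604 gf 45.0 j7 -0.2
t 92.8 tcp [426.1 355.2  24.2] F [-0.9 -0.6 -3. ] M [-0.07 -0.08 -0.02] gw 0.608 gf 44.9 j7 -1.55
t 96.8 tcp [350.  -59.6 349.6] F [-0.2  0.5  0.6] M [-0.05 -0.06 -0.01] gw 0.945 gf 0.0 j7 0.34
top jar_yellow [(0.95, array([ 460.6, -555.4,   -2.3]), array([470., 224.])), (0.8, array([428.3, 358.5,   5.7]), array([187., 237.]))]
top jar_white [(0.87, array([340.9, -96.7,  -0.5]), array([32
[... 1221 characters left out ...]
.1, -555.3,   -1.1]), array([363., 145.])), (0.76, array([422.3, 352.5,   5. ]), array([315., 376.])), (0.45, array([ 490. , -143.8,   77.2]), array([333., 200.]))]
side jar_white [(0.92, array([545.4, 356.6,   1.2]), array([263., 365.])), (0.81, array([ 290.4, -319.1,   -1.9]), array([400., 191.])), (0.8, array([334.1, -95.4,   3.6]), array([379., 236.]))]
side mat [(0.86, array([491.3, 355. ,  -2.2]), array([285., 371.]))]
top err 0.8457660859100642 (818, np.float64(299.68), np.float64(173.27), [4, 6]) (160, np.float64(299.52), np.float64(164.83), [2, 5])
side [(1230, np.float64(269.26), np.float64(222.25), [7, 7])] [(930, np.float64(273.39), np.float64(224.41), [4, 2])]
0.8457660859100642
```

View pics/f1.png

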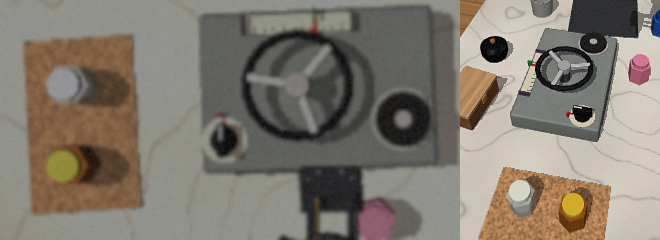

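Both jars stand on the mat, the pointer lines up with the tab, and the knob is at zero. No red jar shows in any view.

```bash
python3 -c "
from h import *
print(robot.job_done())"
```

```text
the job is handed in; nothing more can be done
None
```

The job is handed in: the knob is at its zero stop, the pointer is on the green tab to within about 1 mm by camera, and the white then yellow jars were pressed fully down and now stand upright on the mat (no red jar was there).

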